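# Lock the length stop of a mitre box and hold a batten home against its spring plunger

### The job

The length stop of the mitre box is already set, but its clamp knob is slack: tighten the black wing knob, about a quarter turn clockwise, without shifting the stop carriage. Then lay the wooden batten flat in the channel of the mitre box, push it lengthways against the spring plunger until its end sits hard on the steel stop plate, without ramming it, and finish still holding it pressed there, ready for the saw cut. Leave the tape measure, the marker and the screw jar where they are.

Things in the scene. Friction and masses are not known exactly. Their poses are not given: they have to be found in the camera images.
- mitre_box: Mitre box of light wood, screwed to the bench. Origin at bench height below point bed. Its x axis runs along the channel, in the direction in which work is pushed towards the stop; z up. Board 270 x 100 mm, from x = -130 to +140 mm, its top (the bed) 18 mm above the bench.
- bed (a point): On the bed, midway between the side walls, in the plane of the saw kerf; axes as the box's. Two walls 16 mm thick rise 18 mm above the bed, inner faces at y = -20 and +20 mm, from x = -20 to +135 mm; at x = -40 to -20 mm they flare outward as a mouth; below x = -40 mm the bed is open.
- carriage (a joint): Stop carriage, an aluminium block sliding between the walls; m, 0 to 0.045, grows along the box's +x. The stop face is at x = 0.036 + this value in the box's frame. The start value differs; it is the set length and must stay. With the knob slack it slides away at about 4 N, less than the plunger's spring needs; with the knob tight it holds over 40 N.
- stop_face (a point): Centre of the hard stop: the front face (facing the box's -x) of the dark steel stop plate on the carriage, 33 mm above the bench. The plate is 34 mm wide, from 2 to 29 mm above the bed. Its axes are those of the box.
- plunger (a joint): Spring plunger, a 10 mm round steel pin standing 14 mm out of the middle of the stop plate towards the box's -x; m, 0 = fully out, grows as it is pushed in; 0.014 = nose flush with the stop face, so the batten's end is on the plate. Spring: about 6 N to start, 12 N when flush (400 N/m); it pushes the batten back when let go.
- clamp_knob (a joint): Clamp knob on the carriage, turns clockwise seen from above as the value grows; rad, 0 to 1.5. At 0 the wing lies along the box's x axis, a quarter turn on it lies across. Slack up to about 0.7, then it stiffens (0.2 to 0.35 N m); it stays where it is turned. Tight from 1.1.
- knob_grip (a point): Middle of the black wing of the clamp knob, on its turning axis, 70 mm above the bench, 32 mm beyond the stop face along the box's +x. Wing 46 mm long, 12 mm thick, 26 mm high (57 to 83 mm above the bench); under it a 12 mm stem, then the carriage's top at 52 mm. z axis up, x axis along the wing (turns with the knob).
- blank: The wooden batten, planed, medium brown, 170 x 34 x 30 mm (length, width, height), 0.08 to 0.17 kg, lying flat on the bench to the right of the mitre box. Origin at the centre of its underside, x along its length. Both ends are alike. Held at least 125 mm behind its leading end, it leaves the fingers clear of the walls.
- blank_centre (a point): Centre of the batten, 15 mm above its underside; x axis along its length, z up.
- tape_measure: Yellow tape measure, 68 x 85 x 34 mm, origin at the centre of its underside. Bystander.
- marker: Felt marker, white and black, 134 mm long, 17 mm thick, origin at the centre of its underside. Bystander.
- screw_jar: White screw jar with a red lid, 64 mm round and 82 mm high, origin at the centre of its underside. Bystander.

How it is judged:
On the way, in this order (a step that is already met when the one before it is completed fails the run):
1. the clamp knob is tight and the stop carriage stands where it was set (value of joint clamp_knob above 1.1 rad and distance of stop_face from where it was at the start of the episode below 0.006 m), for 0.2 s.
2. the batten, held by the gripper, has pushed the plunger in and sits on the stop plate (value of joint plunger above 0.0125 m and contact force between blank and carriage_c0 above 2 N and contact force between the fingers and blank above 2 N and angle between the x axis of blank_centre and the x axis of mitre_box, either way round below 0.08 rad and y of blank_centre in the frame of mitre_box between -0.006 and 0.006 m and z of blank_centre in the frame of mitre_box between 0.029 and 0.039 m), for 0.3 s.
At the end, for the whole second after the job is handed in: Knob past 1.1 rad; stop within 6 mm of where it was set; batten flat in the channel, within 6 mm of its middle and 0.08 rad of its direction, and still; plunger in by over 12.5 mm; gripper pushes on batten and batten on stop plate with over 2 N each (all of step 1 and all of step 2 and linear speed of blank below 0.01 m/s); the arm keeps its last pose, push and grip.
It fails at once if the batten is rammed against the stop plate (over 80 N) (contact force between blank and carriage_c0 above 80 N).
It fails at once if the tape measure is moved by more than 20 mm (distance of tape_measure from where it was at the start of the episode above 0.02 m).
It fails at once if the marker is moved by more than 20 mm (distance of marker from where it was at the start of the episode above 0.02 m).
It fails at once if the screw jar is moved by more than 20 mm (distance of screw_jar from where it was at the start of the episode above 0.02 m).
It also fails if it takes over 64 s, if anything falls off the work surface, if the arm or the gripper's body presses on something with over 40 N, if the wrist force passes 120 N, or if a joint passes its speed limit or range.

### The arm

A 7-joint arm with a two-finger parallel gripper is mounted at the origin on a cart in front of the work surface, level with it; the furniture and walls round the work are solid. World frame = base frame: x ahead of the robot, y to its left, z up, the work surface at z = 0. Lengths are in m, angles in rad, forces in N, time in s.
With the tool pointing down it reaches from about 0.425 to 0.925 m from the base axis. Payload 6.8 kg.
Tool frame: the origin (TCP) lies at the very end of the fingers, on their centre line; the grasp point (between the pads) lies 19 mm behind it; z points along the fingers, x is the direction in which the jaws open and shut, and the axes are right-handed (so a half turn about z gives the same grasp; the last joint's range is limited). The gripper opens to 85 mm and grips with 20 to 120 N. Pads are 22 mm wide; open, the fingers measure 114 mm over their backs; the gripper's body (76 mm by 85 mm) begins 54 mm behind the grasp point. The pads swing forward as they close: fully open they stand 13 mm farther back than shut.
Start: joints at [1.144, 0.477, 0.022, 1.555, -0.011, 1.109, -0.083], TCP at [0.212, -0.641, 0.231] pointing down, gripper open.
Joint ranges: [-2.96, 2.96], [-0.34, 2.1], [-1.41, 1.46], [0.24, 2.44], [-1.37, 4.51], [0.17, 1.92], [-2.96, 2.96]. Speed limits (rad/s): [2.39, 2.39, 3.14, 3.14, 3.14, 3.14, 3.14].

### API

Orientations are given as a rotation vector (axis times angle).
In Python, from bench import * gives the robot as it stands.
- The arm moves only by the tool servo_tool, never from a script. Its argument "increments" is one flat list of numbers, 7 for each row, row after row: the shift along the tool's x, y, z in mm, then the turn, a rotation vector about the tool's x, y, z in rad, then the finger opening in mm, from 0 to 85.4. In form: [tx, ty, tz, wx, wy, wz, fingers, tx, ty, tz, wx, wy, wz, fingers, ...]. A call has exactly 8 rows; each row shifts and turns the commanded pose from where the row before left it, along the tool's axes as they then stand; what a row does not reach is not made up. A row lasts 1/8 s, in which the tool goes at most 62.5 mm and 10.7 degrees, less where a joint would pass 70% of its speed; a pose out of reach is approached as far as the arm can. A call is refused whole if a number of a shift passes 62.5 or a number of a turn 0.188, either way. A call with a gripper value outside its range is refused whole. The fingers move at their own pace and stop on an object; "squeeze" is the grip in N (left out, the last holds). Time passes only in rows, so rows that do not move let the fingers close, or fill a call up. It gives the time, the measured TCP pose, the force and the opening at its end, in the units of the state.
- get_obs(): the state, without advancing time (a new reading comes with each control period).
- grab_frame(name): name is "scene" or "side" or "wrist"; returns (picture, depth): 400x640x3 uint8, red, green, blue; 400x640 float32, m along the optical axis (not along the pixel's ray), 0 where there is no reading.
- calibration(name): a dict with "fx", "fy", "cx", "cy" (pixels), "k1" (the pictures are not rectified: a ray, as slopes to the right and down, at radius r is drawn at 1 + k1 r^2 times it, then the intrinsics apply), "eye" and "orientation" of the camera in the world; the wrist camera has in their place "T_tool_cam" (4x4, takes a point from camera to tool coordinates, whose origin is the TCP and whose axes are the tool frame's). Camera axes: x right, y up, looking along -z (the intrinsics and any distortion apply to the point x, -y, -z); pixel columns grow to the right and rows downward; lengths in m; the calibration is good to about 2 mm. A picture is of the moment at which its call begins: read the wrist's pose just before it. calibration takes no time and is no camera call.
- hand_in(): hands the job in, once; it reports no verdict.
The state is a dict: "clock": time; "joints": joint angles; "qvel": joint speeds; "tau": joint torques, N m; "tcp_pos": TCP position; "orientation": TCP orientation; "contact_force": force on the tool from outside, world axes, zero at the start; "moment": the same for the moment, N m; "grip_width": finger opening in m.
Only numpy, scipy, OpenCV 4.12 (cv2) and the standard library are available. Lean on these libraries where they do the work, as an engineer would, in place of code of your own. Each camera call takes 0.05 s, during which the arm holds its last target.

## Working session

There is one attempt and no reset: what is moved stays moved. The work goes in short steps, Python scripts to look and compute and a tool call to move; the robot and the scene stay as the last step left them, time stands still between calls to the robot, and variables do not carry over. Pictures are saved under pics/ and viewed, and the job is handed in when it is done.

Besides the shell and the picture viewer there is one more tool, called after ">>>" as name(argument=value, ...), one argument or row to a line, values as JSON. servo_tool: Moves the arm, as the interface text tells. Its arguments: {"type":"object","properties":{"increments":{"type":"array","items":{"type":"number"}},"squeeze":{"type":"number"}},"required":["increments"]}

```bash
mkdir -p pics; ls; python3 - <<'E'
from bench import *
import cv2
o=get_obs();print({k:o[k] for k in ('clock','tcp_pos','orientation','contact_force','grip_width')})
import numpy as np
for n in("scene","side","wrist"):
    p,d=grab_frame(n);cv2.imwrite(f"pics/{n}0.png",p[:,:,::-1]);np.savez(f"{n}0.npz",p=p,d=d);print(n,calibration(n))
E
```

```text
pics
{'clock': 0.0, 'tcp_pos': array([ 0.21135909, -0.64041969,  0.23032822]), 'orientation': array([-2.54509496e+00,  1.84011747e+00,  2.47937782e-03]), 'contact_force': array([ 0.16271217, -0.26207154, -0.1063786 ]), 'grip_width': 0.08537598923165528}
scene {'fx': 397.9116394710245, 'fy': 397.9116394710245, 'cx': 315.7025741078504, 'cy': 198.35974590449428, 'k1': -0.010231140003461186, 'eye': array([-0.03965448,  0.61984033,  0.56518559]), 'orientation': array([ 0.448334  , -1.27689655, -2.14918438])}
side {'fx': 372.94809341084965, 'fy': 372.94809341084965, 'cx': 324.3514431141475, 'cy': 189.76723422923607, 'k1': 0.006594888081137367, 'eye': array([0.32535314, 0.85785657, 0.63397076]), 'orientation': array([ 0.16646282, -1.47841674, -2.58434202])}
wrist {'fx': 344.04834032878756, 'fy': 344.04834032878756, 'cx': 317.92472278371656, 'cy': 197.82879832442933, 'k1': 0.004537449236115667, 'T_tool_cam': array([[ 9.99999962e-01, -2.63917149e-04,  8.41225525e-05,
        -5.32717011e-04],
       [-2.24278296e-04, -9.49661617e-01, -3.13277453e-01,
        -8.13780232e-02],
       [ 1.62567252e-04,  3.13277422e-01, -9.49661640e-01,
        -1.42369094e-01],
       [ 0.00000000e+00,  0.00000000e+00,  0.00000000e+00,
         1.00000000e+00]])}
```

View pics/scene0.png

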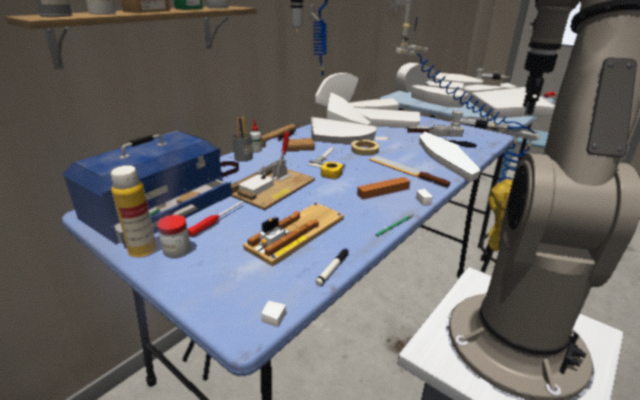

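View pics/side0.png

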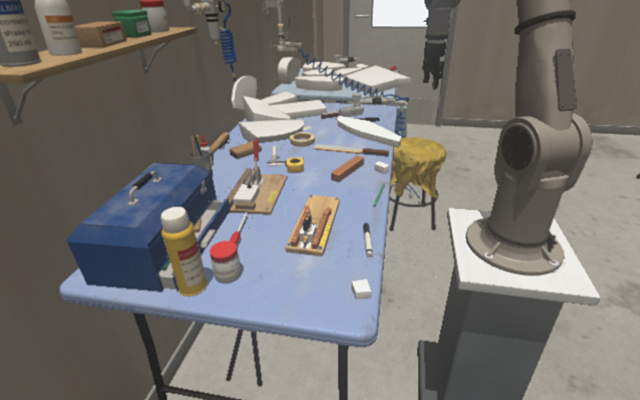

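View pics/wrist0.png

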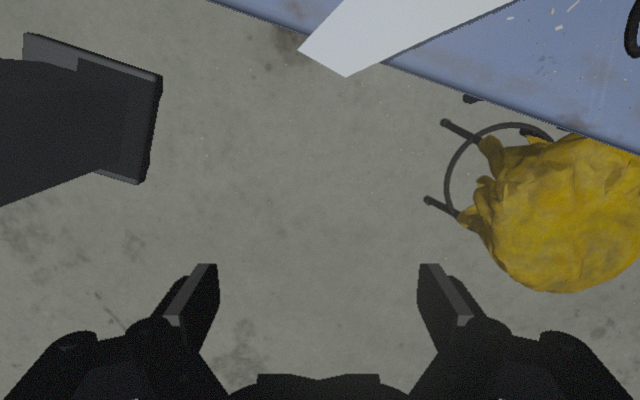

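The scene view shows the mitre box at about (294,232) with the black knob near (268,228), and the batten at about (384,187). The tape is at (331,170), the marker at (333,266) and the jar at (174,236). The wrist camera sees none of these yet.

```bash
cat > h.py <<'E'
import numpy as np, cv2
from scipy.spatial.transform import Rotation as R
from bench import *
def cam(n,pos=None,ori=None):
    c=calibration(n)
    if n=='wrist':
        M=np.eye(4);M[:3,:3]=R.from_rotvec(ori).as_matrix();M[:3,3]=pos
        T=M@c['T_tool_cam']
    else:
        T=np.eye(4);T[:3,:3]=R.from_rotvec(c['orientation']).as_matrix();T[:3,3]=c['eye']
    return c,T
def dirs(c,T,uv):
    uv=np.atleast_2d(np.float64(uv));K=np.array([[c['fx'],0,c['cx']],[0,c['fy'],c['cy']],[0,0,1]])
    n=cv2.undistortPoints(uv.reshape(-1,1,2),K,np.array([c['k1'],0,0,0.])).reshape(-1,2)
    return np.c_[n[:,0],-n[:,1],-np.ones(len(n))]@T[:3,:3].T
def plane(c,T,uv,z):
    d=dirs(c,T,uv);return T[:3,3]+d*((z-T[2,3])/d[:,2])[:,None]
def bydepth(c,T,uv,D):
    uv=np.atleast_2d(uv);d=dirs(c,T,uv);return T[:3,3]+d*D[np.int32(uv[:,1]),np.int32(uv[:,0])][:,None]
def project(c,T,P):
    P=np.atleast_2d(P);q=(P-T[:3,3])@T[:3,:3];x=q[:,0]/-q[:,2];y=-q[:,1]/-q[:,2];s=1+c['k1']*(x*x+y*y)
    return np.c_[c['cx']+c['fx']*x*s,c['cy']+c['fy']*y*s]
E
python3 - <<'E'
from h import *
for n in('scene','side'):
    z=np.load(n+'0.npz');p,d=z['p'],z['d'];c,T=cam(n)
    if n=='scene': pts=dict(bat=[(360,191),(384,187),(408,182)],knob=[(268,224)],box=[(340,215),(318,207),(248,244),(270,258)],tape=[(331,166)],marker=[(322,278),(345,254)],jar=[(174,225)])
    else: pts=dict(bat=[(335,175),(348,168),(361,160)],knob=[(307,225),(305,218)],box=[(318,198),(338,200),(291,246),(325,250)],jar=[(226,250)],tape=[(295,162)],marker=[(366,228),(369,252)])
    for k,v in pts.items(): print(n,k,np.round(bydepth(c,T,np.array(v),d),3).tolist())
for n,(x0,x1,y0,y1) in dict(scene=(220,420,150,300),side=(270,410,140,310)).items():
    im=cv2.imread(f'pics/{n}0.png')[y0:y1,x0:x1];cv2.imwrite(f'pics/{n}0z.png',cv2.resize(im,None,fx=4,fy=4 if n=='scene' else 3.5,interpolation=cv2.INTER_CUBIC))
E
```

```text
scene bat [[0.521, -0.265, 0.02], [0.477, -0.327, 0.024], [0.438, -0.402, 0.026]]
scene knob [[0.531, 0.097, 0.075]]
scene box [[0.484, -0.118, 0.02], [0.557, -0.115, 0.017], [0.568, 0.13, 0.02], [0.495, 0.13, 0.015]]
scene tape [[0.683, -0.334, 0.029]]
scene marker [[0.366, 0.103, 0.012], [0.379, 0.002, 0.011]]
scene jar [[0.679, 0.244, 0.081]]
side bat [[0.519, -0.265, 0.026], [0.481, -0.312, 0.032], [0.443, -0.394, 0.027]]
side knob [[0.529, 0.103, 0.073], [0.538, 0.086, 0.083]]
side box [[0.549, -0.12, 0.017], [0.484, -0.116, 0.019], [0.569, 0.126, 0.018], [0.482, 0.108, 0.002]]
side jar [[0.688, 0.241, 0.081]]
side tape [[0.676, -0.319, 0.037]]
side marker [[0.384, 0.018, 0.02], [0.367, 0.113, 0.016]]
```

View pics/scene0z.png

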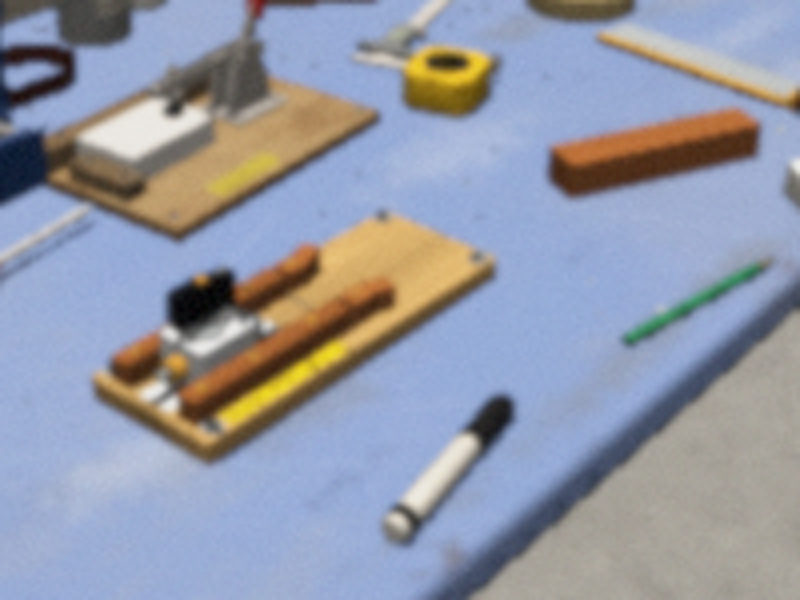

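View pics/side0z.png

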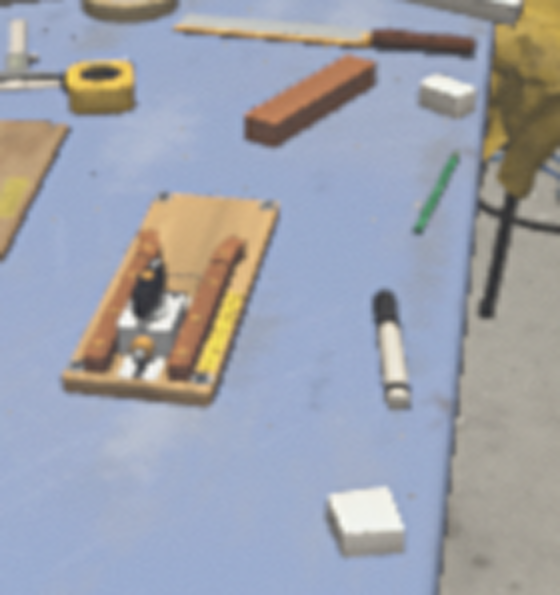

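```bash
cat >> h.py <<'E'
def pose_yaw(yaw):  # tool down, tool x at world yaw
    c,s=np.cos(yaw),np.sin(yaw);return np.array([[c,s,0],[s,-c,0],[0,0,-1.]])
def plan(target,yaw,n,start=None,sori=None,dec=1):
    o=get_obs();p=np.array(o['tcp_pos'] if start is None else start,float);Rm=R.from_rotvec(o['orientation']) if sori is None else R.from_matrix(sori)
    Rt=R.from_matrix(pose_yaw(yaw));w=(Rm.inv()*Rt).as_rotvec()/n;st=(np.array(target)-p)/n
    out=[]
    for i in range(n):
        t=np.round(Rm.inv().apply(np.array(target)-p)*1000/(n-i),dec);wr=np.round((Rm.inv()*Rt).as_rotvec()/(n-i),3)
        out.append([*t,*wr]);p=p+Rm.apply(t/1000);Rm=Rm*R.from_rotvec(wr)
    for r in out:print([float(v) for v in r])
def st():
    o=get_obs();M=R.from_rotvec(o['orientation']).as_matrix();print('t',round(o['clock'],2),'p',np.round(o['tcp_pos'],4),'yaw',np.degrees(np.arctan2(M[1,0],M[0,0])).round(2),'z',M[:,2].round(4),'F',np.round(o['contact_force'],1),'g',round(o['grip_width'],4),'q',np.round(o['joints'],2));return o
E
python3 - <<'E'
from h import *
st();plan([0.46,-0.38,0.25],np.radians(-39.6),7)
E
```

```text
t 0.15 p [ 0.2114 -0.6406  0.2305] yaw -71.73 z [-5.0e-04  1.3e-03 -1.0e+00] F [-0.1 -0.4  0.1] g 0.0853 q [ 1.14  0.48  0.02  1.56 -0.01  1.11 -0.08]
[-24.2, -45.4, -2.8, -0.0, 0.0, -0.08]
[-20.5, -47.2, -2.7, -0.0, 0.0, -0.08]
[-16.7, -48.7, -2.8, -0.0, 0.0, -0.08]
[-12.7, -49.8, -2.7, -0.0, 0.0, -0.08]
[-8.7, -50.7, -2.8, -0.0, 0.0, -0.08]
[-4.7, -51.2, -2.7, -0.0, 0.001, -0.08]
[-0.5, -51.5, -2.8, -0.001, 0.0, -0.081]
```

>>> servo_tool(
  increments=[-24,-45,-3,0,0,-0.08,85,-20.5,-47,-3,0,0,-0.08,85,-16.5,-48.5,-3,0,0,-0.08,85,-12.5,-50,-3,0,0,-0.08,85,-8.5,-50.5,-3,0,0,-0.08,85,-4.5,-51,-3,0,0,-0.08,85,-0.5,-51.5,-3,0,0,-0.08,85,0,0,0,0,0,0,85],
)

```text
clock: 1.15
tcp_pos: [0.4637, -0.377, 0.2525]
orientation: [-2.958, 1.051, -0.002]
contact_force: [-0.4, -0.2, 0.1]
grip_width: 0.0853
```

```bash
cat > look.py <<'E'
import sys
from h import *
n=sys.argv[1];o=st();p,d=grab_frame('wrist');cv2.imwrite(f'pics/{n}.png',p[:,:,::-1]);np.savez(n+'.npz',p=p,d=d,pos=o['tcp_pos'],ori=o['orientation'])
E
python3 look.py w1
```

```text
t 1.15 p [ 0.4637 -0.377   0.2525] yaw -39.13 z [ 0.002  0.002 -1.   ] F [-0.4 -0.2  0.1] g 0.0853 q [ 0.75  0.34 -0.22  1.71  0.08  1.1  -0.17]
```

View pics/w1.png

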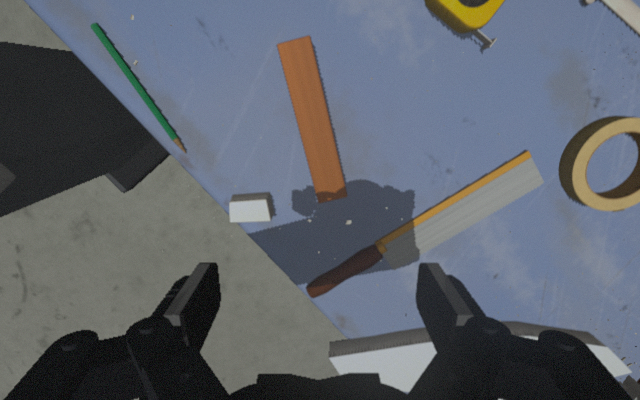

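The wrist view shows the whole batten, from (294,41) to (332,197). The saw handle lies near its trailing end, and there is a white block at (250,208).

```bash
python3 - <<'E'
from h import *
z=np.load('w1.npz');p=z['p'];c,T=cam('wrist',z['pos'],z['ori'])
hsv=cv2.cvtColor(p,cv2.COLOR_RGB2HSV)
m=((hsv[...,0]<14)&(hsv[...,1]>110)&(hsv[...,2]>50)).astype(np.uint8);m[:,:260]=0;m[:,370:]=0;m[215:]=0
m=cv2.morphologyEx(m,cv2.MORPH_OPEN,np.ones((3,3)))
cs,_=cv2.findContours(m,0,1);k=max(cs,key=cv2.contourArea).reshape(-1,2)
print(k.min(0),k.max(0))
P=plane(c,T,k,0.03)[:,:2]
r=cv2.minAreaRect((P*1000).astype(np.float32));print(r,cv2.boxPoints(r))
D=bydepth(c,T,[(296,60),(312,120),(325,180)],z['d']);print(D)
E
```

```text
[278  37] [343 193]
((488.280517578125, -339.33856201171875), (161.21353149414062, 32.65799331665039), 64.8013687133789) [[ 439.1865  -405.32236]
 [ 468.73666 -419.22678]
 [ 537.3745  -273.35477]
 [ 507.82437 -259.45035]]
[[ 0.51311613 -0.28199936  0.0306252 ]
 [ 0.48845411 -0.33674925  0.02853621]
 [ 0.45864538 -0.39551906  0.0298379 ]]
```

```bash
python3 - <<'E'
from h import *
plan([0.53,0.06,0.24],np.radians(0),8)
E
```

```text
[-28.3, -47.9, 1.6, -0.0, -0.0, -0.086]
[-24.0, -50.2, 1.6, -0.0, -0.0, -0.086]
[-19.6, -52.0, 1.6, -0.0, -0.0, -0.086]
[-15.1, -53.5, 1.5, -0.0, -0.0, -0.086]
[-10.4, -54.7, 1.6, -0.0, -0.0, -0.086]
[-5.7, -55.3, 1.5, -0.0, -0.0, -0.086]
[-1.0, -55.6, 1.6, -0.0, -0.0, -0.086]
[3.8, -55.6, 1.5, -0.001, -0.0, -0.086]
```

>>> servo_tool(
  increments=[-28.5,-48,1.5,0,0,-0.086,85,-24,-50,1.5,0,0,-0.086,85,-19.5,-52,1.5,0,0,-0.086,85,-15,-53.5,1.5,0,0,-0.086,85,-10.5,-54.5,1.5,0,0,-0.086,85,-5.5,-55.5,1.5,0,0,-0.086,85,-1,-55.5,1.5,0,0,-0.086,85,4,-55.5,1.5,0,0,-0.086,85],
)

```text
clock: 2.2
tcp_pos: [0.5307, 0.057, 0.2401]
orientation: [3.141, -0.008, -0.0]
contact_force: [0.4, -0.1, -0.2]
grip_width: 0.0846
```

```bash
python3 look.py w2
```

```text
t 2.2 p [0.5307 0.057  0.2401] yaw -0.28 z [-0.     -0.0011 -1.    ] F [ 0.4 -0.1 -0.2] g 0.0846 q [ 0.24  0.29 -0.56  1.85  0.17  1.05 -0.39]
```

View pics/w2.png

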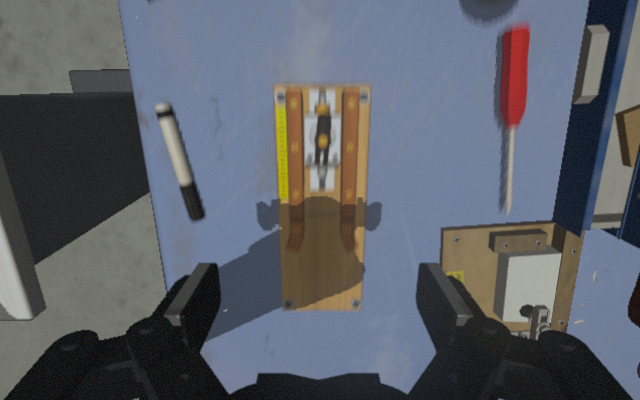

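The whole box is in view: board corners at about (276,87), (369,87), (362,308) and (281,308), and the knob at (323,135). The picture is blurred by motion, so I'm retaking it at rest.

```bash
python3 look.py w3; python3 - <<'E'
from h import *
im=cv2.imread('pics/w3.png')[70:330,250:400];cv2.imwrite('pics/w3z.png',cv2.resize(im,None,fx=2.3,fy=2.3,interpolation=cv2.INTER_CUBIC))
im=cv2.imread('pics/w3.png')[75:205,260:390];cv2.imwrite('pics/w3y.png',cv2.resize(im,None,fx=4.5,fy=4.5,interpolation=cv2.INTER_CUBIC))
E
```

```text
t 2.25 p [0.531  0.0665 0.2405] yaw 0.47 z [ 0.0014  0.0048 -1.    ] F [0.6 7.  0.5] g 0.0853 q [ 0.24  0.29 -0.57  1.85  0.17  1.05 -0.39]
```

View pics/w3z.png

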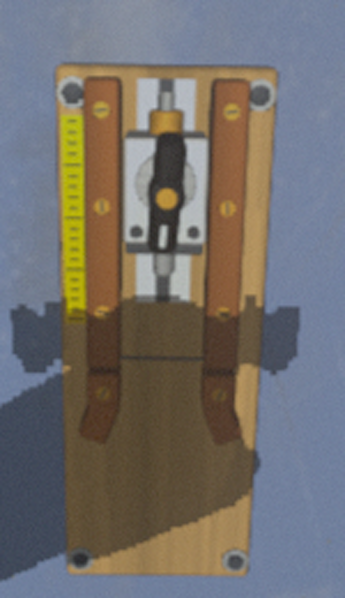

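View pics/w3y.png

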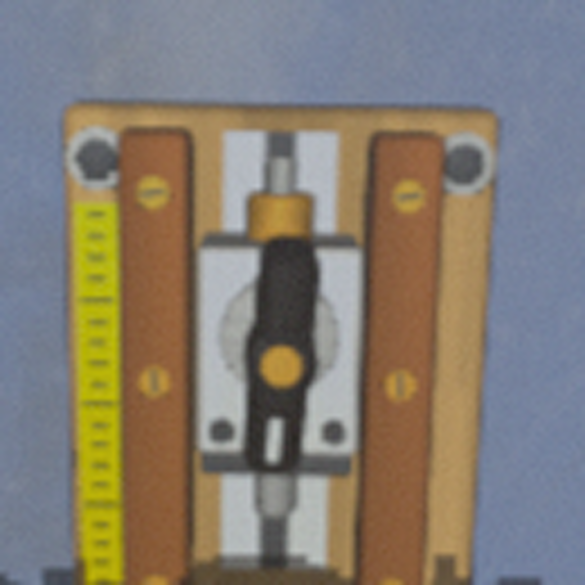

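```bash
python3 - <<'E'
from h import *
z=np.load('w3.npz');c,T=cam('wrist',z['pos'],z['ori'])
cor=np.array([(57,66),(275,67),(247,574),(68,573)])/2.3+[250,70]
P=plane(c,T,cor,0.018);print(P.round(4))
a=(P[0]+P[1])/2;b=(P[2]+P[3])/2;print('mid far/near',a,b,'L',np.linalg.norm(a-b),'W',np.linalg.norm(P[0]-P[1]),np.linalg.norm(P[2]-P[3]))
u=(a-b)/np.linalg.norm(a-b);print('yaw',np.degrees(np.arctan2(u[1],u[0])))
org=b+u*0.13*np.linalg.norm(a-b)/0.27;print('org',org)
kerf=plane(c,T,np.array([(118,357),(205,357)])/2.3+[250,70],0.018);print('kerf',kerf)
f=lambda q,h:plane(c,T,np.array(q)/4.5+[260,75],h)
K=f([(281,366)],0.084)[0];w=f([(290,243),(270,468)],0.083)
print('knob',K,'wing',w,w.mean(0),np.degrees(np.arctan2(*(w[0]-w[1])[[1,0]])))
def inbox(p):
    d=p-org;return d[:2]@u[:2], -d[0]*u[1]+d[1]*u[0]
print('knob in box',inbox(K),'wallends',[inbox(q) for q in f([(155,130),(405,133)],0.036)])
s=f([(205,465),(350,467)],0.047);print('plate top',[inbox(q) for q in s])
print('depth',bydepth(c,T,np.array([(281,366),(278,280),(220,400)])/4.5+[260,75],z['d']))
for n in('scene','side'):
    cc,TT=cam(n);print(n,project(cc,TT,[K,np.r_[org[:2],.018],*P]).round(1).tolist())
E
```

```text
[[ 0.4873  0.1345  0.018 ]
 [ 0.5841  0.1349  0.018 ]
 [ 0.5833 -0.1322  0.018 ]
 [ 0.4853 -0.1323  0.018 ]]
mid far/near [0.53571079 0.13472211 0.018     ] [ 0.53432183 -0.13227793  0.018     ] L 0.2670036568729007 W 0.09673350250708637 0.09801484658750041
yaw 89.70194338719499
org [ 0.53499059 -0.00372236  0.018     ]
kerf [[ 0.51349355 -0.00455527  0.018     ]
 [ 0.55682429 -0.00420502  0.018     ]]
knob [0.53567378 0.08837127 0.084     ] wing [[0.53711511 0.1120055  0.083     ]
 [0.53374387 0.0674897  0.083     ]] [0.53542949 0.0897476  0.083     ] 85.66918438796849
knob in box (np.float64(0.0920959356862213), np.float64(-0.00020410769493149476)) wallends [(np.float64(0.13402541385620226), np.float64(0.027187946031305293)), (np.float64(0.13413198934502127), np.float64(-0.026974048201323677))]
plate top [(np.float64(0.06218495216988143), np.float64(0.01581586818687098)), (np.float64(0.06215764032553209), np.float64(-0.016705608317104097))]
depth [[0.53568446 0.08823873 0.08332232]
 [0.53489441 0.10502146 0.0835458 ]
 [0.5229006  0.0738144  0.04882661]]
scene [[269.1, 218.5], [296.7, 226.3], [270.8, 259.4], [241.8, 243.0], [314.7, 201.4], [342.8, 213.2]]
side [[305.6, 218.1], [314.3, 219.0], [320.9, 251.4], [284.3, 247.4], [308.2, 194.8], [338.5, 197.5]]
```

Box frame: origin (0.535,-0.004), x axis at yaw about 89.7°. Knob: (0.5355,0.0885), wing at yaw about 86°. Next I go above the knob and check again.

```bash
python3 - <<'E'
from h import *
plan([0.5355,0.0885,0.14],np.radians(-4),4)
E
```

```text
[1.2, -6.2, 25.1, -0.001, -0.0, 0.019]
[1.1, -6.3, 25.1, -0.001, -0.0, 0.018]
[1.0, -6.4, 25.1, -0.001, -0.0, 0.019]
[0.9, -6.4, 25.2, -0.0, -0.0, 0.018]
```

>>> servo_tool(
  increments=[1,-6,20,0,0,0.017,50,1,-6,20,0,0,0.017,50,1,-6,20,0,0,0.017,50,1,-6,20,0,0,0.017,50,0,0,10,0,0,0,50,0,0,10,0,0,0,50,0,0,0,0,0,0,50,0,0,0,0,0,0,50],
)

```text
clock: 3.3
tcp_pos: [0.5356, 0.0811, 0.1408]
orientation: [-3.14, 0.114, -0.001]
contact_force: [-0.6, -0.3, -0.9]
grip_width: 0.0499
```

```bash
python3 look.py w4; python3 - <<'E'
from h import *
st()
E
```

```text
t 3.3 p [0.5356 0.0811 0.1408] yaw -4.15 z [ 9.e-04 -0.e+00 -1.e+00] F [-0.6 -0.3 -0.9] g 0.0499 q [ 0.15  0.42 -0.52  1.93  0.27  0.86 -0.58]
t 3.35 p [0.5357 0.0812 0.1409] yaw -4.14 z [ 1.e-03  1.e-04 -1.e+00] F [ 0.1 -0.1 -0.5] g 0.0498 q [ 0.15  0.42 -0.52  1.93  0.27  0.86 -0.58]
```

View pics/w4.png

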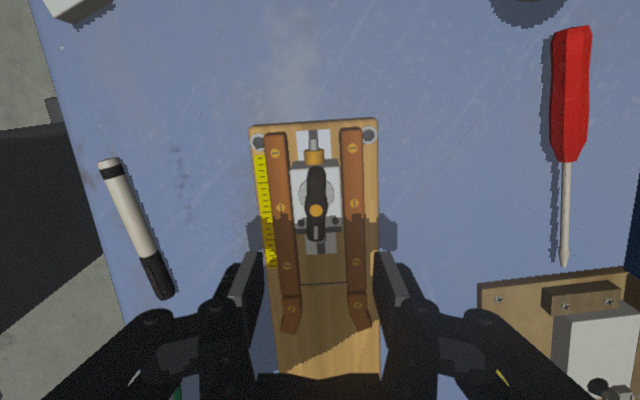

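The knob is clearly visible, with its cap at about (316,211). The wing runs from (318,168) to (315,240), and the stop plate's edge is near row 233.

```bash
python3 - <<'E'
from h import *
z=np.load('w4.npz');p=z['p'];c,T=cam('wrist',z['pos'],z['ori'])
s=p[155:255,280:350];cv2.imwrite('pics/w4z.png',cv2.resize(s[:,:,::-1],None,fx=6,fy=6,interpolation=cv2.INTER_CUBIC))
hsv=cv2.cvtColor(p,cv2.COLOR_RGB2HSV)
m=((hsv[...,0]>8)&(hsv[...,0]<25)&(hsv[...,1]>150)&(hsv[...,2]>120)).astype(np.uint8);m[:195]=0;m[230:]=0;m[:,:303]=0;m[:,330:]=0
ys,xs=np.nonzero(m);print(len(xs),xs.mean(),ys.mean());print('cap',plane(c,T,[(xs.mean(),ys.mean())],0.084))
w=plane(c,T,[(318,168),(315,240)],0.083);print(w,w.mean(0))
cor=plane(c,T,[(250,126),(378,118),],0.018);print(cor)
print(bydepth(c,T,[(316,211),(318,185),(316,230)],z['d']))
E
```

```text
127 315.6377952755906 210.0
cap [[0.53553924 0.08881862 0.084     ]]
[[0.53888595 0.11492378 0.083     ]
 [0.53358659 0.06813782 0.083     ]] [0.53623627 0.0915308  0.083     ]
[[0.48868026 0.13589992 0.018     ]
 [0.5856947  0.13483842 0.018     ]]
[[0.53568933 0.08787147 0.08325781]
 [0.53812433 0.10437828 0.08285349]
 [0.53475275 0.07520957 0.08346791]]
```

View pics/w4z.png

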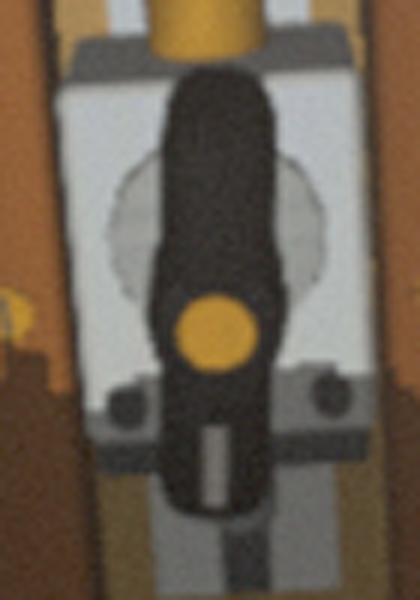

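>>> servo_tool(
  increments=[-0.5,-4,10,0,0,0,40,0,-3.5,10,0,0,0,40,0,0,15,0,0,0,40,0,0,15,0,0,0,40,0,0,15,0,0,0,40,0,0,14,0,0,0,40,0,0,0,0,0,0,40,0,0,0,0,0,0,40],
)

```text
clock: 4.35
tcp_pos: [0.5355, 0.0889, 0.0615]
orientation: [-3.139, 0.113, -0.001]
contact_force: [0.8, -0.6, -0.2]
grip_width: 0.04
```

```bash
python3 look.py w5
```

```text
t 4.35 p [0.5355 0.0889 0.0615] yaw -4.12 z [ 4.e-04  1.e-04 -1.e+00] F [ 0.8 -0.6 -0.2] g 0.04 q [ 0.09  0.53 -0.47  1.98  0.36  0.71 -0.67]
```

View pics/w5.png

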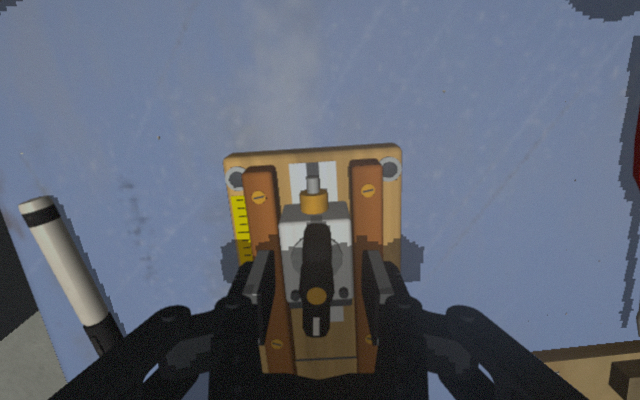

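The fingers straddle the wing, centred on it. Closing now.

>>> servo_tool(
  increments=[0,0,0,0,0,0,20,0,0,0,0,0,0,14,0,0,0,0,0,0,8,0,0,0,0,0,0,5,0,0,0,0,0,0,5,0,0,0,0,0,0,5,0,0,0,0,0,0,5,0,0,0,0,0,0,5],
  squeeze=60,
)

```text
clock: 5.4
tcp_pos: [0.535, 0.0889, 0.0618]
orientation: [3.139, -0.114, -0.001]
contact_force: [-3.0, -0.8, 5.6]
grip_width: 0.0112
```

>>> servo_tool(
  increments=[0,0,0,0,0,0.1,5,0,0,0,0,0,0.1,5,0,0,0,0,0,0.1,5,0,0,0,0,0,0.1,5,0,0,0,0,0,0.1,5,0,0,0,0,0,0.1,5,0,0,0,0,0,0.1,5,0,0,0,0,0,0,5],
)

```text
clock: 6.4
tcp_pos: [0.5358, 0.0885, 0.0619]
orientation: [2.91, -1.182, 0.002]
contact_force: [-0.3, -1.9, 5.5]
grip_width: 0.0104
```

```bash
python3 -c "
from h import *
st();print(get_obs()['moment'])"
```

```text
t 6.4 p [0.5358 0.0885 0.0619] yaw -44.22 z [ 1.e-03 -6.e-04 -1.e+00] F [-0.3 -1.9  5.5] g 0.0104 q [-0.05  0.5  -0.29  1.99  0.23  0.68 -1.25]
[-0.42658414  0.10407272 -0.11933804]
```

>>> servo_tool(
  increments=[0,0,0,0,0,0.09,5,0,0,0,0,0,0.09,5,0,0,0,0,0,0.09,5,0,0,0,0,0,0.09,5,0,0,0,0,0,0.09,5,0,0,0,0,0,0.09,5,0,0,0,0,0,0.08,5,0,0,0,0,0,0,5],
)

```text
clock: 7.4
tcp_pos: [0.536, 0.0877, 0.062]
orientation: [2.412, -2.013, 0.003]
contact_force: [-1.1, -3.9, 6.5]
grip_width: 0.0109
```

```bash
python3 look.py w6; python3 -c "
from h import *
st();print(get_obs()['moment'])"
```

```text
t 7.4 p [0.536  0.0877 0.062 ] yaw -79.71 z [ 0.0013 -0.0011 -1.    ] F [-1.1 -3.9  6.5] g 0.0109 q [-0.17  0.49 -0.14  2.    0.11  0.66 -1.77]
t 7.45 p [0.5361 0.0877 0.062 ] yaw -79.69 z [ 0.0014 -0.001  -1.    ] F [-0.4 -3.6  6.9] g 0.0108 q [-0.17  0.49 -0.14  2.    0.11  0.66 -1.77]
[-0.85499604  0.07917801  0.00551328]
```

View pics/w6.png

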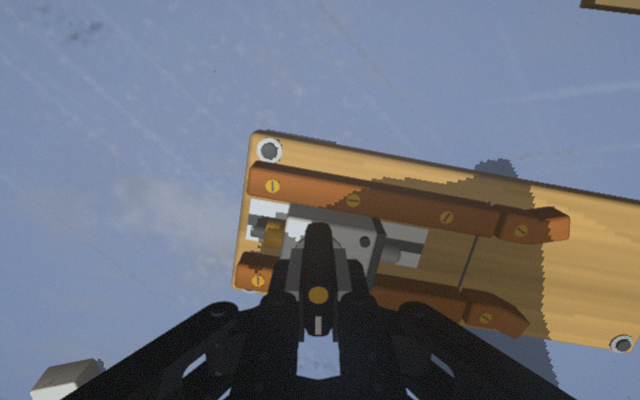

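The wing stays aligned with the tool after about 1.32 rad of turn, and the forces are small. Release and rise.

>>> servo_tool(
  increments=[0,0,0,0,0,0,20,0,0,0,0,0,0,35,0,0,0,0,0,0,35,0,0,-20,0,0,0,35,0,0,-25,0,0,0,35,0,0,-30,0,0,0,60,0,0,-30,0,0,0,85,0,0,0,0,0,0,85],
)

```text
clock: 8.45
tcp_pos: [0.5368, 0.0894, 0.1685]
orientation: [-2.408, 2.011, -0.004]
contact_force: [1.2, 0.1, 0.7]
grip_width: 0.0847
```

```bash
python3 look.py w7
```

```text
t 8.45 p [0.5368 0.0894 0.1685] yaw -79.73 z [ 0.0045  0.0012 -1.    ] F [1.2 0.1 0.7] g 0.0847 q [-0.15  0.34 -0.16  1.93  0.07  0.88 -1.73]
```

View pics/w7.png

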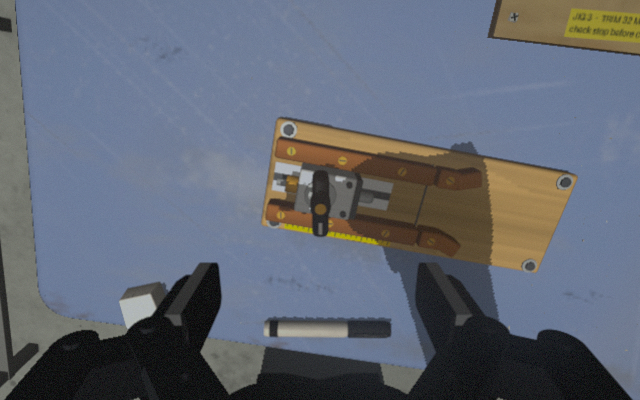

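```bash
python3 look.py w8; python3 - <<'E'
from h import *
z=np.load('w8.npz');p=z['p'];c,T=cam('wrist',z['pos'],z['ori'])
hsv=cv2.cvtColor(p,cv2.COLOR_RGB2HSV)
m=((hsv[...,0]>8)&(hsv[...,0]<25)&(hsv[...,1]>150)&(hsv[...,2]>120)).astype(np.uint8);m[:195]=0;m[222:]=0;m[:,:310]=0;m[:,333:]=0
ys,xs=np.nonzero(m);print(len(xs),xs.mean(),ys.mean());print('cap',plane(c,T,[(xs.mean(),ys.mean())],0.084))
g=(p.max(2)<70).astype(np.uint8);g[:160]=0;g[245:]=0;g[:,:300]=0;g[:,345:]=0
n,l,s,_=cv2.connectedComponentsWithStats(g);i=1+s[1:,4].argmax();ys,xs=np.nonzero(l==i);P=plane(c,T,np.c_[xs,ys],0.083)[:,:2]
r=cv2.minAreaRect((P*1000).astype(np.float32));print(r)
v=np.linalg.svd(P-P.mean(0),full_matrices=False)[2][0];print('wing yaw',np.degrees(np.arctan2(v[1],v[0])))
cor=plane(c,T,[(278,118),(577,175),(536,271),(263,226)],0.018);print(cor)
cv2.imwrite('pics/w8z.png',cv2.resize(p[105:285,250:590,::-1],None,fx=2.3,fy=2.3,interpolation=cv2.INTER_CUBIC))
E
```

```text
t 8.5 p [0.5358 0.0891 0.167 ] yaw -79.73 z [ 1.9e-03  5.0e-04 -1.0e+00] F [-0.3 -0.6 -1.2] g 0.0849 q [-0.15  0.34 -0.16  1.93  0.07  0.88 -1.73]
16 327.875 219.0625
cap [[0.52840051 0.08137142 0.084     ]]
((540.1639404296875, 89.15209197998047), (51.316436767578125, 13.982499122619629), 10.282854080200195)
wing yaw -170.3284648483415
[[ 0.58393275  0.1322033   0.018     ]
 [ 0.58218934 -0.13093527  0.018     ]
 [ 0.4861263  -0.13112512  0.018     ]
 [ 0.48563456  0.13190373  0.018     ]]
```

View pics/w8z.png

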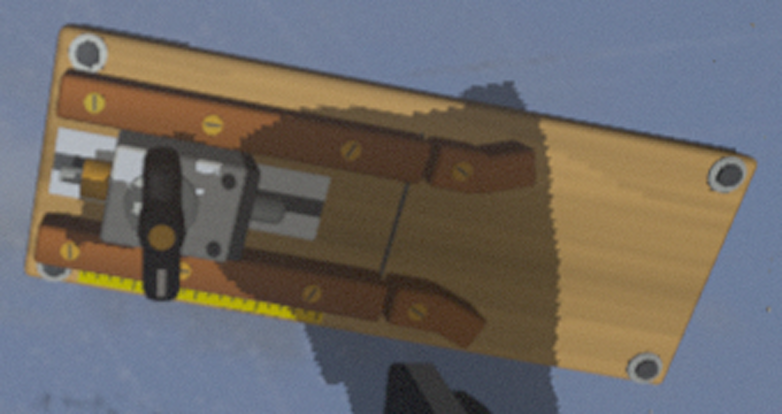

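The wing now lies at yaw about 10°, so the knob is at about 1.39 rad. The wing centre is unchanged at y≈0.089 (the cap mask was clipped, so I ignore that value). Next I check the surroundings of the batten grasp.

```bash
python3 - <<'E'
from h import *
z=np.load('w1.npz');c,T=cam('wrist',z['pos'],z['ori'])
M=pose_yaw(np.radians(-25.2));g=np.array([0.4672,-0.384,0])
for n,uv,h in [('block',(270,205),.02),('block2',(270,220),.0),('saw',(378,244),.015),('saw2',(345,265),.02),('saw3',(310,290),.02),('batlead',(294,41),.03),('battail',(332,199),.03)]:
    P=plane(c,T,[uv],h)[0];print(n,P.round(3),'tool',(M.T@(P-g)).round(3)[:2])
plan([0.4672,-0.384,0.15],np.radians(-25.2),11)
E
```

```text
block [ 0.388 -0.381  0.02 ] tool [-0.073  0.031]
block2 [ 0.369 -0.399  0.   ] tool [-0.083  0.055]
saw [ 0.455 -0.502  0.015] tool [0.039 0.112]
saw2 [ 0.408 -0.497  0.02 ] tool [-0.005  0.127]
saw3 [ 0.352 -0.497  0.02 ] tool [-0.056  0.151]
batlead [ 0.522 -0.267  0.03 ] tool [-0.    -0.129]
battail [ 0.45  -0.417  0.03 ] tool [-0.001  0.037]
[41.2, 13.7, 1.5, 0.0, 0.0, -0.087]
[39.9, 17.3, 1.5, 0.0, 0.0, -0.086]
[38.2, 20.6, 1.4, 0.0, 0.0, -0.087]
[36.3, 23.9, 1.5, 0.0, 0.0, -0.086]
[34.1, 26.9, 1.4, 0.0, 0.0, -0.087]
[31.6, 29.7, 1.5, 0.0, 0.0, -0.086]
[29.0, 32.3, 1.4, 0.0, 0.0, -0.087]
[26.0, 34.8, 1.5, 0.0, 0.0, -0.086]
[23.0, 36.8, 1.4, 0.0, 0.0, -0.087]
[19.7, 38.7, 1.5, 0.0, 0.0, -0.086]
[16.2, 40.3, 1.4, 0.0, 0.0, -0.087]
```

>>> servo_tool(
  increments=[41,14,1.5,0,0,-0.087,60,40,17,1.5,0,0,-0.087,60,38,20.5,1.5,0,0,-0.087,60,36.5,24,1.5,0,0,-0.087,60,34,27,1.5,0,0,-0.087,60,31.5,29.5,1.5,0,0,-0.087,60,29,32.5,1.5,0,0,-0.087,60,26,35,1.5,0,0,-0.087,60],
)

```text
clock: 9.55
tcp_pos: [0.4848, -0.2559, 0.1528]
orientation: [-2.955, 1.066, 0.004]
contact_force: [-0.1, -0.3, 0.7]
grip_width: 0.0598
```

>>> servo_tool(
  increments=[23,37,1.5,0,0,-0.087,60,19.5,38.5,1.5,0,0,-0.087,60,16,40,1.5,0,0,-0.08,60,0,0,0,0,0,0,60,0,0,0,0,0,0,60,0,0,0,0,0,0,60,0,0,0,0,0,0,60,0,0,0,0,0,0,60],
)

```text
clock: 10.55
tcp_pos: [0.4681, -0.383, 0.1499]
orientation: [3.065, -0.687, 0.0]
contact_force: [-0.1, -0.3, -1.4]
grip_width: 0.0598
```

```bash
python3 look.py w9
```

```text
t 10.55 p [ 0.4681 -0.383   0.1499] yaw -25.27 z [ 2.e-04 -1.e-04 -1.e+00] F [-0.1 -0.3 -1.4] g 0.0598 q [ 0.71  0.46 -0.16  1.8   0.09  0.9   0.06]
```

View pics/w9.png

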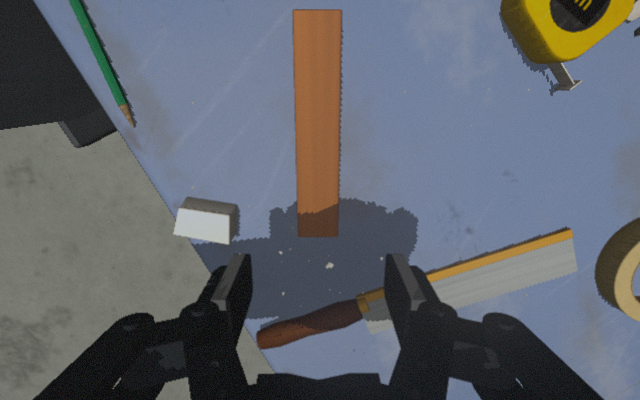

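The batten stands upright in the picture, with corners at about (293,10), (341,10), (338,236) and (298,236). Converting to positions.

```bash
python3 - <<'E'
from h import *
z=np.load('w9.npz');c,T=cam('wrist',z['pos'],z['ori'])
P=plane(c,T,[(293,10),(341,10),(339,236),(298,236)],0.03);print(P)
M=R.from_rotvec(z['ori']).as_matrix();print('tool',((P-z['pos'])@M).round(4))
a=(P[0]+P[1])/2;b=(P[2]+P[3])/2;u=a-b;print('L',np.linalg.norm(u),'yaw',np.degrees(np.arctan2(u[1],u[0])),'cen',(a+b)/2)
E
```

```text
[[ 0.50830887 -0.25886954  0.03      ]
 [ 0.53780867 -0.27278855  0.03      ]
 [ 0.46788254 -0.42541351  0.03      ]
 [ 0.43698657 -0.41084515  0.03      ]]
tool [[-0.0167 -0.1294  0.1199]
 [ 0.0159 -0.1294  0.1199]
 [ 0.0179  0.0385  0.1199]
 [-0.0163  0.0385  0.1199]]
L 0.16787840243675292 yaw 65.12204957510835 cen [ 0.48774666 -0.34197919  0.03      ]
```

>>> servo_tool(
  increments=[0,0,25,0,0,0,60,0,0,30,0,0,0,60,0,0,30,0,0,0,60,0,0,25,0,0,0,60,0,0,18,0,0,0,60,0,0,10,0,0,0,60,0,0,6,0,0,0,60,0,0,0,0,0,0,60],
)

```text
clock: 11.6
tcp_pos: [0.468, -0.3837, 0.006]
orientation: [3.065, -0.689, 0.0]
contact_force: [0.0, -0.1, 0.4]
grip_width: 0.0597
```

>>> servo_tool(
  increments=[0,0,0,0,0,0,50,0,0,0,0,0,0,40,0,0,0,0,0,0,34,0,0,0,0,0,0,25,0,0,0,0,0,0,25,0,0,0,0,0,0,25,0,0,0,0,0,0,25,0,0,0,0,0,0,25],
  squeeze=90,
)

```text
clock: 12.6
tcp_pos: [0.4681, -0.3839, 0.0066]
orientation: [3.065, -0.689, 0.001]
contact_force: [-0.7, 1.1, 5.7]
grip_width: 0.0324
```

```bash
python3 look.py w10
```

```text
t 12.6 p [ 0.4681 -0.3839  0.0066] yaw -25.33 z [ 7.e-04 -6.e-04 -1.e+00] F [-0.7  1.1  5.7] g 0.0324 q [ 0.69  0.65 -0.14  1.87  0.14  0.63  0.02]
```

View pics/w10.png

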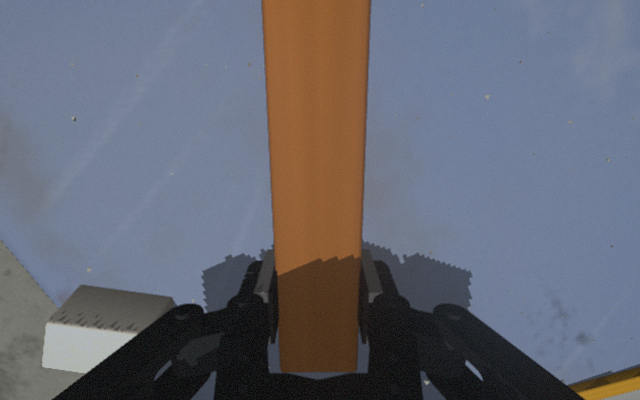

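The batten is gripped squarely, 32 mm between the pads, with about 40 mm behind the grasp. Lift and carry it to the mouth.

```bash
python3 - <<'E'
from h import *
o=get_obs();M=R.from_rotvec(o['orientation']).as_matrix()
plan([0.535,-0.195,0.0666],np.radians(-0.2),8,start=o['tcp_pos']+[0,0,0.06])
E
```

```text
[-2.5, -24.9, -0.0, 0.0, -0.0, -0.055]
[-1.2, -25.0, -0.0, 0.0, -0.0, -0.055]
[0.2, -25.0, -0.0, 0.0, -0.0, -0.055]
[1.6, -25.0, -0.0, 0.0, -0.0, -0.055]
[3.0, -24.9, -0.0, 0.0, -0.0, -0.055]
[4.3, -24.7, -0.0, 0.0, -0.0, -0.054]
[5.6, -24.4, -0.0, 0.0, -0.0, -0.055]
[7.0, -24.1, -0.1, 0.001, -0.001, -0.054]
```

>>> servo_tool(
  increments=[0,0,-3,0,0,0,25,0,0,-7,0,0,0,25,0,0,-12,0,0,0,25,0,0,-14,0,0,0,25,0,0,-14,0,0,0,25,0,0,-10,0,0,0,25,0,0,0,0,0,0,25,0,0,0,0,0,0,25],
)

```text
clock: 13.65
tcp_pos: [0.4675, -0.3834, 0.0655]
orientation: [-3.065, 0.689, 0.001]
contact_force: [0.2, 0.5, -0.8]
grip_width: 0.0324
```

>>> servo_tool(
  increments=[-2.5,-25,0,0,0,-0.055,25,-1,-25,0,0,0,-0.055,25,0,-25,0,0,0,-0.055,25,1.5,-25,0,0,0,-0.055,25,3,-25,0,0,0,-0.055,25,4.5,-24.5,0,0,0,-0.055,25,5.5,-24.5,0,0,0,-0.055,25,7,-24,0,0,0,-0.055,25],
)

```text
clock: 14.65
tcp_pos: [0.5352, -0.1931, 0.0658]
orientation: [3.142, 0.002, 0.0]
contact_force: [0.3, 0.7, -1.4]
grip_width: 0.0326
```

>>> servo_tool(
  increments=[0,0,0,0,0,0,25,0,0,0,0,0,0,25,0,0,0,0,0,0,25,0,0,0,0,0,0,25,0,0,0,0,0,0,25,0,0,0,0,0,0,25,0,0,0,0,0,0,25,0,0,0,0,0,0,25],
)

```text
clock: 15.65
tcp_pos: [0.5347, -0.1947, 0.0658]
orientation: [3.142, -0.003, 0.0]
contact_force: [0.3, 0.1, -1.3]
grip_width: 0.0321
```

```bash
python3 look.py w11; python3 - <<'E'
from h import *
for n in('scene','side'):
    p,d=grab_frame(n);cv2.imwrite(f'pics/{n}1.png',p[:,:,::-1]);np.savez(n+'1.npz',p=p,d=d)
E
```

```text
t 15.65 p [ 0.5347 -0.1947  0.0658] yaw -0.11 z [ 1.e-04 -0.e+00 -1.e+00] F [ 0.3  0.1 -1.3] g 0.0321 q [ 0.46  0.53 -0.28  1.93  0.21  0.71  0.05]
```

View pics/w11.png

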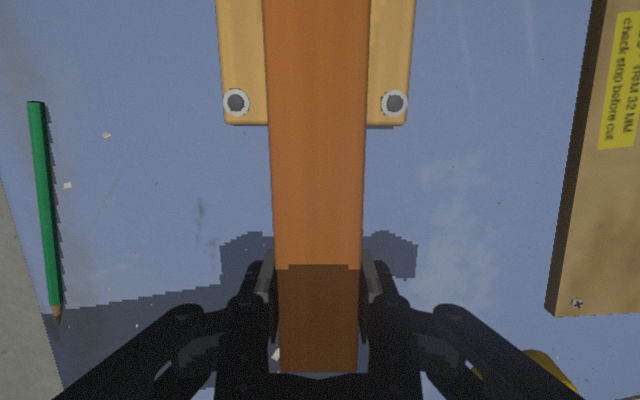

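View pics/side1.png

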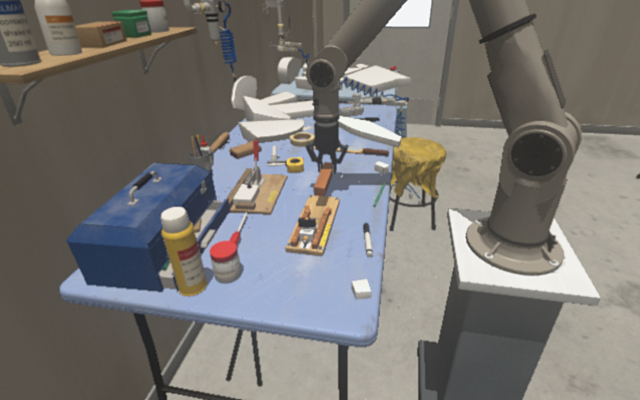

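The batten is aligned with the box. The board's end screws appear at (236,102) and (395,102), and the board edge is at row 125. Now the lateral and angular check.

```bash
python3 - <<'E'
from h import *
z=np.load('w11.npz');c,T=cam('wrist',z['pos'],z['ori']);p=z['p']
s=plane(c,T,[(236,102),(395,102)],0.018);print('screws',s,s.mean(0))
e=plane(c,T,[(225,123),(407,124)],0.018);print('endcorners',e,e.mean(0))
# batten edges by mask
hsv=cv2.cvtColor(p,cv2.COLOR_RGB2HSV);L=[];Rr=[]
for r in range(10,250,20):
    xs=np.nonzero((hsv[r,:,0]<13)&(hsv[r,:,1]>130))[0];xs=xs[(xs>255)&(xs<380)];L.append((xs.min(),r));Rr.append((xs.max(),r))
A=plane(c,T,L,.0892);B=plane(c,T,Rr,.0892);C=(A+B)/2;print((B-A)[:,0].round(4));print(C[:,:2].round(4).tolist())
k=np.polyfit(C[:,1],C[:,0],1);print('slope',k, 'at lead x',np.polyval(k,-0.065))
E
```

```text
screws [[ 0.49195339 -0.12233044  0.018     ]
 [ 0.57667164 -0.12247708  0.018     ]] [ 0.53431251 -0.12240376  0.018     ]
endcorners [[ 0.48513995 -0.13331088  0.018     ]
 [ 0.58397882 -0.13401268  0.018     ]] [ 0.53455938 -0.13366178  0.018     ]Traceback (most recent call last):
  File "<stdin>", line 8, in <module>
    return umr_minimum(a, axis, None, out, keepdims, initial, where)
ValueError: zero-size array to reduction operation minimum which has no identity
```

```bash
python3 - <<'E'
from h import *
z=np.load('w11.npz');c,T=cam('wrist',z['pos'],z['ori']);p=z['p']
hsv=cv2.cvtColor(p,cv2.COLOR_RGB2HSV);print(hsv[200,310],hsv[60,310],hsv[60,245]);L=[];Rr=[]
for r in range(140,245,8):
    xs=np.nonzero((hsv[r,:,0]<30)&(hsv[r,:,1]>110))[0];xs=xs[(xs>255)&(xs<380)];L.append((xs.min(),r));Rr.append((xs.max()+1,r))
A=plane(c,T,L,.0892);B=plane(c,T,Rr,.0892);C=(A+B)/2;print((B-A)[:,0].round(4));print(C[:,:2].round(4).tolist())
k=np.polyfit(C[:,1],C[:,0],1);print('slope',k, 'at lead x',np.polyval(k,-0.065))
E
```

```text
[ 13 158 142] [ 15 170 144] [ 19 125 165]
[0.0328 0.0327 0.0329 0.0328 0.033  0.0326 0.0328 0.0331 0.0326 0.0328
 0.0327 0.033  0.0329 0.0331]
[[0.5355, -0.1317], [0.5353, -0.1345], [0.5353, -0.1373], [0.5355, -0.1402], [0.5355, -0.1431], [0.5355, -0.146], [0.5355, -0.149], [0.5354, -0.152], [0.5354, -0.1551], [0.5354, -0.1582], [0.5356, -0.1614], [0.5356, -0.1646], [0.5354, -0.1679], [0.5354, -0.1712]]
slope [-0.0024821   0.53507357] at lead x 0.5352349060814946
```

>>> servo_tool(
  increments=[-0.7,0,6,0,0,0,25,0,0,9,0,0,0,25,0,0,9,0,0,0,25,0,0,9,0,0,0,25,0,0,6,0,0,0,25,0,0,0,0,0,0,25,0,-10,0,0,0,0,25,0,-10,0,0,0,0,25],
  squeeze=110,
)

```text
clock: 16.8
tcp_pos: [0.5343, -0.1737, 0.0271]
orientation: [-3.141, 0.003, -0.001]
contact_force: [0.6, 0.9, -0.5]
grip_width: 0.0319
```

```bash
python3 look.py w12
```

```text
t 16.8 p [ 0.5343 -0.1737  0.0271] yaw -0.1 z [ 7.e-04  2.e-04 -1.e+00] F [ 0.6  0.9 -0.5] g 0.0319 q [ 0.41  0.58 -0.26  1.96  0.24  0.63 -0.01]
```

View pics/w12.png

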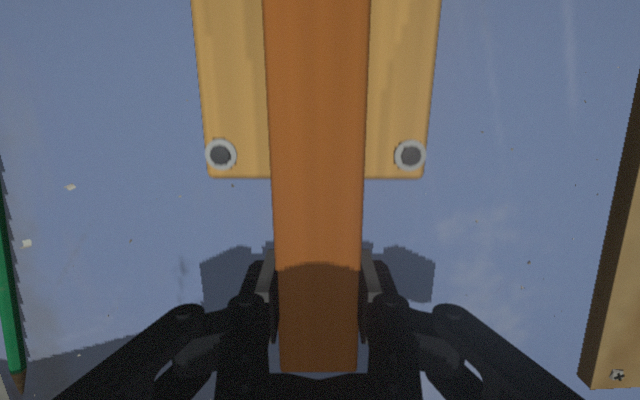

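No contact yet, and the batten is centred between the screws at (220,155) and (410,155). Advancing into the channel.

>>> servo_tool(
  increments=[0,-10,0,0,0,0,25,0,-12,0,0,0,0,25,0,-12,0,0,0,0,25,0,-12,0,0,0,0,25,0,-12,0,0,0,0,25,0,-12,0,0,0,0,25,0,-4,0,0,0,0,25,0,0,0,0,0,0,25],
)

```text
clock: 17.85
tcp_pos: [0.5342, -0.1005, 0.0268]
orientation: [3.141, -0.002, -0.0]
contact_force: [0.4, -0.3, -1.5]
grip_width: 0.0319
```

```bash
python3 look.py w13;python3 - <<'E'
from h import *
for n,(x0,x1,y0,y1) in dict(scene=(220,420,150,300),side=(270,410,140,310)).items():
    p,d=grab_frame(n);cv2.imwrite(f'pics/{n}2z.png',cv2.resize(p[y0:y1,x0:x1,::-1],None,fx=3.5,fy=3.5,interpolation=cv2.INTER_CUBIC))
E
```

```text
t 17.85 p [ 0.5342 -0.1005  0.0268] yaw -0.09 z [-0.e+00 -1.e-04 -1.e+00] F [ 0.4 -0.3 -1.5] g 0.0319 q [ 0.28  0.56 -0.26  2.    0.24  0.61 -0.15]
```

View pics/scene2z.png

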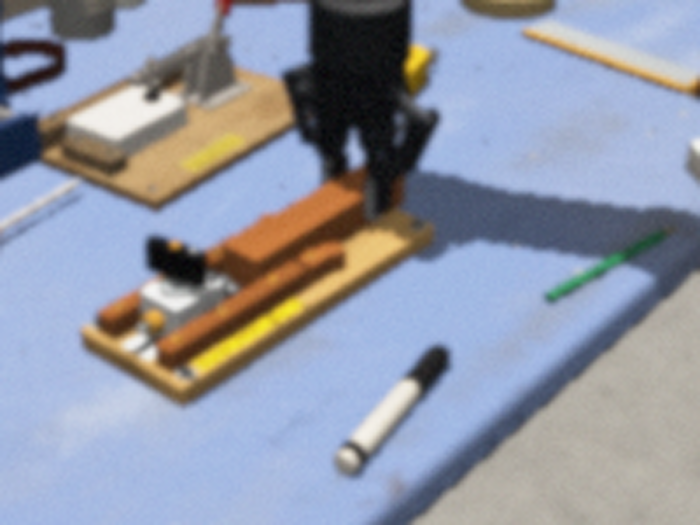

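View pics/side2z.png

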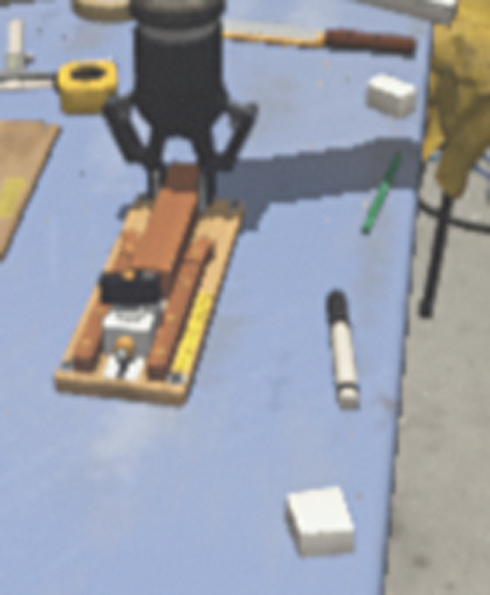

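View pics/w13.png

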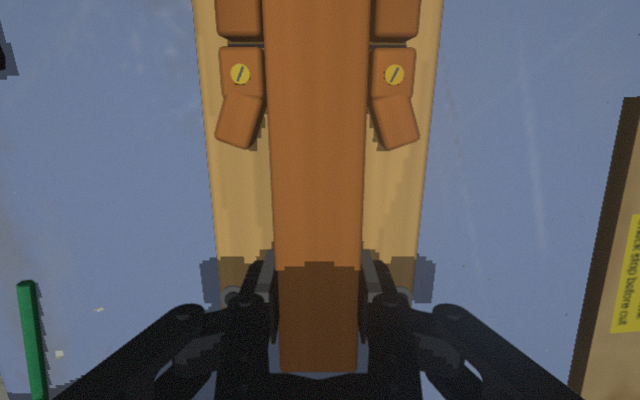

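The batten sits centrally between the walls, its end near the plunger. Setting it down on the bed and easing forward.

>>> servo_tool(
  increments=[0,0,1,0,0,0,25,0,0,1,0,0,0,25,0,0,0.5,0,0,0,25,0,-3,0,0,0,0,25,0,-3,0,0,0,0,25,0,-2,0,0,0,0,25,0,0,0,0,0,0,25,0,0,0,0,0,0,25],
)

```text
clock: 19.0
tcp_pos: [0.5348, -0.0927, 0.0247]
orientation: [3.141, -0.003, 0.002]
contact_force: [-0.2, -1.0, 5.8]
grip_width: 0.032
```

>>> servo_tool(
  increments=[0,-2,0,0,0,0,25,0,-2,0,0,0,0,25,0,-2,0,0,0,0,25,0,-1,0,0,0,0,25,0,-1,0,0,0,0,25,0,-1,0,0,0,0,25,0,0,0,0,0,0,25,0,0,0,0,0,0,25],
)

```text
clock: 20.0
tcp_pos: [0.5345, -0.0868, 0.0247]
orientation: [3.138, -0.007, 0.001]
contact_force: [-0.1, -9.4, 6.0]
grip_width: 0.0322
```

The plunger is engaged at about 9 N. Continuing in small steps.

>>> servo_tool(
  increments=[0,-1,0,0,0,0,25,0,-1,0,0,0,0,25,0,-1,0,0,0,0,25,0,-1,0,0,0,0,25,0,-1,0,0,0,0,25,0,-1,0,0,0,0,25,0,0,0,0,0,0,25,0,0,0,0,0,0,25],
)

```text
clock: 21.0
tcp_pos: [0.5344, -0.0816, 0.0247]
orientation: [3.138, -0.008, 0.001]
contact_force: [0.2, -11.5, 5.1]
grip_width: 0.0319
```

>>> servo_tool(
  increments=[0,-1,0,0,0,0,25,0,-1,0,0,0,0,25,0,-1,0,0,0,0,25,0,-1,0,0,0,0,25,0,0,0,0,0,0,25,0,0,0,0,0,0,25,0,0,0,0,0,0,25,0,0,0,0,0,0,25],
)

```text
clock: 22.0
tcp_pos: [0.5344, -0.0783, 0.0247]
orientation: [3.137, -0.009, 0.001]
contact_force: [0.2, -12.4, 5.2]
grip_width: 0.0322
```

>>> servo_tool(
  increments=[0,-1,0,0,0,0,25,0,-1,0,0,0,0,25,0,-1,0,0,0,0,25,0,0,0,0,0,0,25,0,0,0,0,0,0,25,0,0,0,0,0,0,25,0,0,0,0,0,0,25,0,0,0,0,0,0,25],
)

```text
clock: 23.0
tcp_pos: [0.5344, -0.0757, 0.0247]
orientation: [3.137, -0.01, 0.001]
contact_force: [-1.3, -14.3, 5.2]
grip_width: 0.0323
```

>>> servo_tool(
  increments=[0,-1,0,0,0,0,25,0,0,0,0,0,0,25,0,-1,0,0,0,0,25,0,0,0,0,0,0,25,0,0,0,0,0,0,25,0,0,0,0,0,0,25,0,0,0,0,0,0,25,0,0,0,0,0,0,25],
)

```text
clock: 24.0
tcp_pos: [0.5343, -0.0746, 0.0247]
orientation: [3.136, -0.01, 0.0]
contact_force: [-0.9, -15.6, 5.9]
grip_width: 0.0323
```

>>> servo_tool(
  increments=[0,-1,0,0,0,0,25,0,0,0,0,0,0,25,0,-1,0,0,0,0,25,0,0,0,0,0,0,25,0,0,0,0,0,0,25,0,0,0,0,0,0,25,0,0,0,0,0,0,25,0,0,0,0,0,0,25],
)

```text
clock: 25.0
tcp_pos: [0.5342, -0.0745, 0.0247]
orientation: [3.134, -0.013, -0.0]
contact_force: [-1.5, -21.2, 5.6]
grip_width: 0.0318
```

```bash
python3 look.py w14;python3 - <<'E'
from h import *
for n,(x0,x1,y0,y1) in dict(scene=(220,420,150,300),side=(270,410,140,310)).items():
    p,d=grab_frame(n);cv2.imwrite(f'pics/{n}3z.png',cv2.resize(p[y0:y1,x0:x1,::-1],None,fx=3.5,fy=3.5,interpolation=cv2.INTER_CUBIC))
E
```

```text
t 25.0 p [ 0.5342 -0.0745  0.0247] yaw -0.47 z [-1.0e-04 -7.7e-03 -1.0e+00] F [ -1.5 -21.2   5.6] g 0.0318 q [ 0.22  0.56 -0.25  2.01  0.25  0.6  -0.21]
```

View pics/scene3z.png

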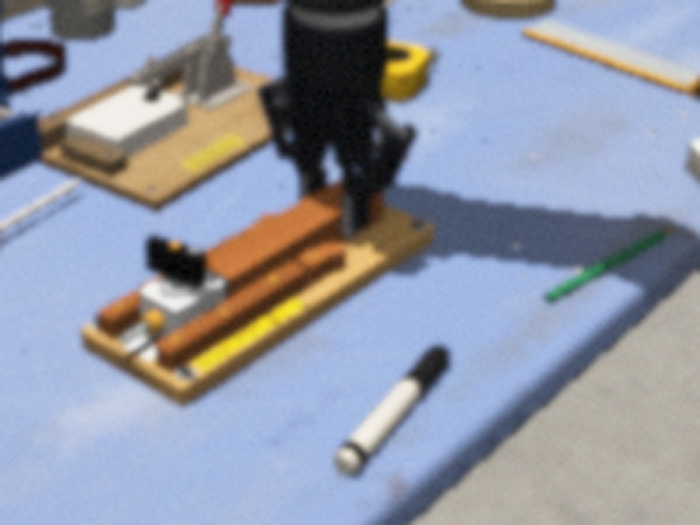

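View pics/w14.png

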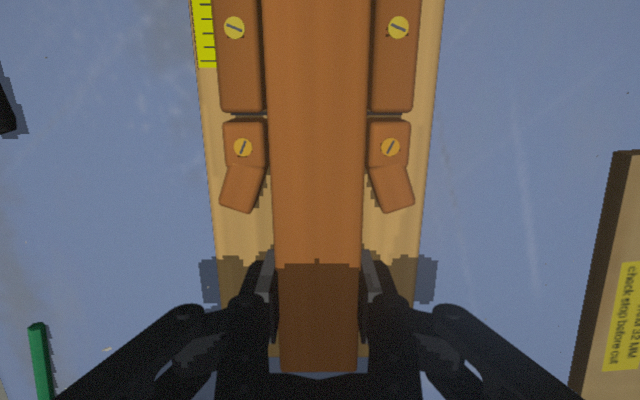

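The TCP stalls at y=-0.0745 while the force climbs from 15.6 to 21 N, so the batten is on the hard stop. The plunger went in about 13–14 mm. The pictures show the knob and carriage unchanged and the batten straight in the channel. I'll add a little more press for margin.

>>> servo_tool(
  increments=[0,-1,0,0,0,0,25,0,0,0,0,0,0,25,0,-1,0,0,0,0,25,0,0,0,0,0,0,25,0,0,0,0,0,0,25,0,0,0,0,0,0,25,0,0,0,0,0,0,25,0,0,0,0,0,0,25],
)

```text
clock: 26.15
tcp_pos: [0.5339, -0.0744, 0.0247]
orientation: [3.132, -0.015, -0.001]
contact_force: [-0.9, -25.0, 6.6]
grip_width: 0.0323
```

```bash
python3 - <<'E'
from h import *
st()
im=[]
for n,(x0,x1,y0,y1) in dict(scene=(230,350,180,270),side=(280,360,180,260)).items():
    p,d=grab_frame(n);cv2.imwrite(f'pics/{n}4z.png',cv2.resize(p[y0:y1,x0:x1,::-1],None,fx=6,fy=6,interpolation=cv2.INTER_CUBIC))
st()
E
```

```text
t 26.15 p [ 0.5339 -0.0744  0.0247] yaw -0.56 z [-6.0e-04 -9.6e-03 -1.0e+00] F [ -0.9 -25.    6.6] g 0.0323 q [ 0.21  0.56 -0.25  2.01  0.25  0.6  -0.22]
t 26.25 p [ 0.5339 -0.0744  0.0247] yaw -0.57 z [-6.0e-04 -9.7e-03 -1.0e+00] F [ -1.2 -24.7   6.6] g 0.0322 q [ 0.21  0.56 -0.25  2.01  0.25  0.6  -0.22]
```

View pics/scene4z.png

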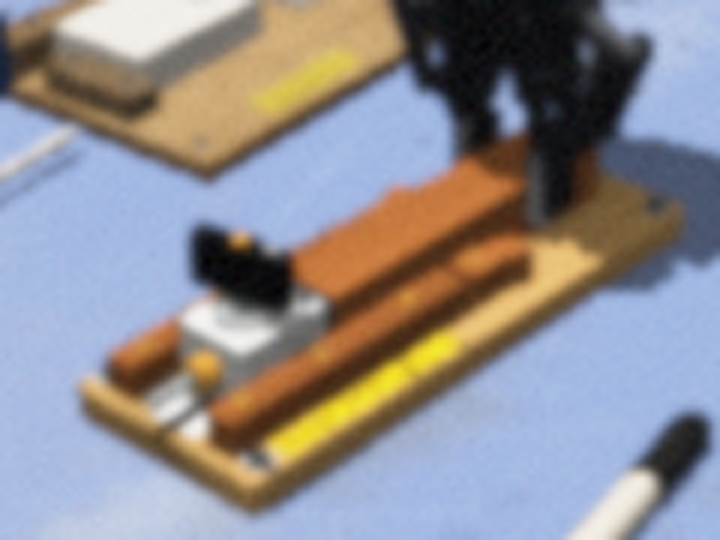

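View pics/side4z.png

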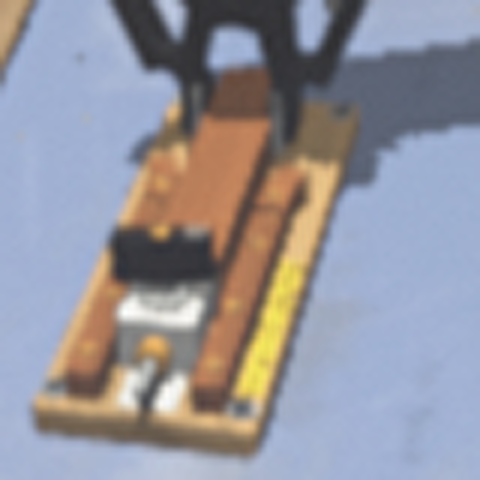

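The batten's end is against the stop plate in both views, the wing lies across, and the push is steady at about 25 N. Handing in.

```bash
python3 - <<'E'
from bench import *
print(hand_in())
E
```

```text
the job is handed in; nothing more can be done
None
```

The job is handed in at about 26 s: the knob is tightened and the batten is held pressed on the stop plate. `hand_in()` gave no verdict.

- **Knob:** I turned it about 1.32 rad clockwise. Afterwards the wing lay at about 10° in the world frame, so the knob is at about 1.39 rad. Its centre was still at y≈0.089, so the carriage had not visibly moved.
- **Batten:** I gripped it about 130 mm behind its leading end and laid it flat and centred in the channel. I then pushed it in 1 mm steps. The push force rose from 9 to 15 N on the spring. The tool then stalled at y≈-0.0744 while the force climbed to about 25 N, which I take as the hard stop, well under the 80 N limit.
- **Last checks:** The pose and force were steady, and the tool had turned only about 0.5° under load. The scene and side pictures show the batten's end on the plate with the knob and marker in place. The tape measure was unmoved in the scene view just before the final press, and the jar was last seen in place before the batten went in.
- **Not measured directly:** The plunger travel of 13–14 mm and the force on the plate (about 10 N, after the spring and friction) are inferred from tool position and force.
- **Failed check:** One colour-mask reading of the knob cap was clipped and disagreed with the wing-centre measurement, so I discarded it.

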